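# Load a pocket book into the stack cutter with the push stick

### The arm

A 6-joint arm with a two-finger parallel gripper is mounted at the origin on the work surface. World frame = base frame: x ahead of the robot, y to its left, z up, the work surface at z = 0. Lengths are in m, angles in rad, forces in N, time in s.
With the tool pointing down it reaches from about 0.225 to 0.875 m from the base axis. Payload 3.4 kg.
Tool frame: the origin (TCP) lies between the finger pads, 19 mm behind the fingertips; this is the grasp point; z points along the fingers, x is the direction in which the jaws open and shut, and the axes are right-handed (so a half turn about z gives the same grasp; the last joint's range is limited). The gripper opens to 85 mm and grips with 20 to 120 N. Pads are 22 mm wide; open, the fingers measure 114 mm over their backs; the gripper's body (76 mm by 85 mm) begins 54 mm behind the grasp point. The pads swing forward as they close: fully open they stand 13 mm farther back than shut.
Start: joints at [-1.404, 0.276, 1.505, -0, 1.361, -0.121], TCP at [0.163, -0.551, 0.25] pointing down, gripper open.
Joint ranges: [-2.89, 2.89], [-0.75, 2.08], [0.22, 2.7], [-1.18, 4.32], [0.11, 2.71], [-2.7, 2.7]. Speed limits (rad/s): [2.57, 2.57, 3.14, 3.14, 3.14, 3.14].

### API

Orientations are given as a unit quaternion [w, x, y, z].
In Python, from rig import get_state, get_image, sign_off, masks_of gives the robot as it stands.
- The arm moves only by the tool play_rows, never from a script. Its argument "series" is a list of rows, each an object of numbers: "fingers": the closure, from -1 (fully open) to 1 (shut); "dx", "dy", "dz": the shift along the world's x, y, z in mm; "turn": the turn about the world's z in rad. A call has 1 to 20 rows; each row shifts and turns the pose as measured when the row begins; what a row does not reach is not made up. A row lasts 1/12 s, in which the tool goes at most 41.7 mm and 7.16 degrees, less where a joint would pass 70% of its speed; a pose out of reach is approached as far as the arm can. A call with a gripper value outside its range is refused whole. The fingers move at their own pace and stop on an object; "squeeze" is the grip in N (left out, the last holds). Time passes only in rows, so rows that do not move let the fingers close. It gives the time, the measured TCP pose, the force and the opening at its end, in the units of the state.
- get_state(): the state, without advancing time (a new reading comes with each control period).
- get_image(name): name is "scene" or "top" or "wrist"; returns a dict with "pixels" (384x512x3 uint8, red, green, blue), "vfov" (degrees; the focal length in pixels is half the picture's height over the tangent of half this angle, whatever the lens; pixels are square), "cx", "cy" (the principal point, pixels), "rvec" (rotation vector, rad) and "tvec" (3), from world to camera coordinates, as OpenCV has them; the wrist camera has in their place "hand_eye" (4x4, takes a point from camera to tool coordinates, whose origin is the TCP and whose axes are the tool frame's). Camera axes: x right, y down, z forward; pixel columns grow to the right and rows downward; lengths in m; the calibration is good to about 2 mm. A picture is of the moment at which its call begins: read the wrist's pose just before it. There is no depth.
- sign_off(): hands the job in, once; it reports no verdict.
Trained networks look in a picture, given as the dict that the camera call returned (one of the last four; its "shot" number tells which), for a name from the list of things; names that differ only in an ending like _2 or _b are one class to them, and where a whole thing is asked for, a point or a joint stands for the part that bears it (a point fixed in the world has none). Each returns a list of dicts, best first, with "p" (0 to 1); they miss things now and then, are a little off and sometimes report something else, mostly with a low value. They report only what shows in the picture. A call takes as long as a camera call. They do not tell look-alikes from the thing itself.
- masks_of(picture, label): "region" (384x512 bool, what is visible of it) and "xy" ([column, row] in pixels, amid what is visible of it).
The state is a dict: "clock": time; "qpos": joint angles; "qd": joint speeds; "effort": joint torques, N m; "position": TCP position; "ee_rot": TCP orientation; "contact_force": force on the tool from outside, world axes, zero at the start; "moment": the same for the moment, N m; "width": finger opening in m.
Only numpy, scipy, OpenCV 4.12 (cv2) and the standard library are available. Lean on these libraries where they do the work, as an engineer would, in place of code of your own. Each camera call takes 0.05 s, during which the arm holds its last target. There are 200 camera calls.

### The job

Load the pocket book that lies on the stack cutter's front table for trimming: using only the wooden push stick, never the gripper itself, first press it flush along the steel side lay, then feed it spine first under the guard until it is home against the hidden back gauge, pressing firmly but gently each time (about 10 N; more than 20 N marks the book). Keep the gripper in front of the guard and do not disturb the notepad, pen and bottles on the counter. Finally draw the stick out and lay it flat on the counter, off the cutter.

Things in the scene. Friction and masses are not known exactly. Their poses are not given: they have to be found in the camera images.
- cutter: Fixed desktop stack cutter. Origin on the counter under the middle of its cut line; +x = feed direction, +y = the side with the side lay (near the robot). Flat bed 45 mm above the counter, x -300 (front edge) to 240 mm, y +-185 mm. Front table x -300 to -93 is open above; then a low guard, the crosshead (x -15 to 60), a cover. Cheeks at y +-150 to 185. A raised lever stands at y = -215, x > 0.
- lay: Side lay: steel bar on the bed, 12 mm wide, 22 mm high, rigid. Origin at bed height on its working face, at x = -100 mm in the cutter; the face looks to -y and is the cutter's plane y = +140 mm, from x = -280 to +190 mm, so it runs on under the guard. Axes as the cutter. An askew book swings flush when pushed near the end that stands farther off; pushed elsewhere it may jam on one corner.
- guard_lip (a point): Middle of the lower front edge of the clear sloping guard: x = -93 mm in the cutter, 30 mm above the bed, right across (y +-150 mm). The guard rises from there to x = -35 mm, 150 mm above the bed; behind the lip at least 30 mm over the bed is free all the way to the gauge. Axes as the cutter. The gripper must stay on the -x side of it; only book and stick go under.
- gauge: Back gauge: a rigid steel fence 270 mm wide across the feed, under the rear cover, out of sight. Its face looks to -x, square to the feed and the lay. Origin on the bed in the middle of that face; axes as the cutter. Set differently each time (face 76 to 102 mm past the cut line); it does not give way. The book is home when its spine touches it.
- book: Pocket paperback with brown card cover, flat on the front table, 105 (x) x 148 (y) x 20 mm, 0.17 to 0.34 kg. Origin in the middle of its underside; +x to the spine, which faces the guard; +y to the lay. Starts 11 to 28 mm off the lay (mid-side), up to 0.13 rad askew. Slides with 0.3 to 1 N. Pressed by the stick into lay or gauge, the force rises steeply, 3 (lay) to 15 (gauge) N per mm.
- book_spine (a point): Middle of the spine edge of the book at its underside (x = +52.5 mm in the book). Axes as the book.
- book_side (a point): Middle of the book's short edge that goes to the lay, at its underside (y = +74 mm in the book). Axes as the book.
- stick: Wooden push stick, 0.2 kg: flat board 250 x 60 x 14 mm with square ends and an upright grip block 62 mm long (x), 26 mm wide (y), its top 68 mm above the underside (a rib 24 mm high runs ahead of it to x = 70). Origin on the underside below the grip's middle; +x to the pushing end, 160 mm ahead; board ends 90 mm behind. Lies on the counter; take it by the grip from above with 80 N or more.
- stick_tip (a point): Middle of the pushing end face of the stick (x = +160 mm, 7 mm above the underside). Axes as the stick.
- notepad: Bystander: pad of buff notes 80 x 80 x 18 mm on the counter, origin under its middle.
- pen: Bystander: yellow pen 120 mm long, 12 mm thick on the counter, origin under its middle.
- vial_a: Bystander: small amber scent bottle, 28 mm across, 85 mm high, standing on the counter.
- vial_b: Bystander: a second such bottle.
There are look-alikes about, which are no part of the job. What is shaped like the book but yellow is not meant.

How it is judged:
By the outcome, as a careful person would: the job done as asked, in the order asked, and still so for the second after the job is handed in, with the robot touching nothing.
It also fails if it takes over 72 s, if anything falls off the work surface, if the arm or the gripper's body presses on something with over 40 N, if the wrist force passes 120 N, or if a joint passes its speed limit or range.

## Working session

There is one attempt and no reset: what is moved stays moved. The work goes in short steps, Python scripts to look and compute and a tool call to move; the robot and the scene stay as the last step left them, time stands still between calls to the robot, and variables do not carry over. Pictures are saved under pics/ and viewed, about 8 in all and at most 12, crops included, and the job is handed in when it is done.

Besides the shell and the picture viewer there is one more tool, called after ">>>" in YAML: its name, and indented under it one key for each argument. play_rows: Moves the arm, as the interface text tells. Its arguments: {"type":"object","properties":{"series":{"type":"array"},"squeeze":{"type":"number"}},"required":["series"]}

```bash
mkdir -p pics; ls; cat > h.py <<'E'
import numpy as np, cv2
from rig import *
def K(im):
    f=im["pixels"].shape[0]/2/np.tan(np.radians(im["vfov"])/2)
    return np.array([[f,0,im["cx"]],[0,f,im["cy"]],[0,0,1.]])
def back(im,uv,z):
    R=cv2.Rodrigues(np.array(im["rvec"],float))[0];t=np.array(im["tvec"],float).ravel()
    uv=np.atleast_2d(np.array(uv,float))
    d=np.c_[uv,np.ones(len(uv))]@np.linalg.inv(K(im)).T@R
    c=-R.T@t
    return c+d*((z-c[2])/d[:,2])[:,None]
def proj(im,P):
    return cv2.projectPoints(np.array(P,float).reshape(-1,3),np.array(im["rvec"],float),np.array(im["tvec"],float),K(im),None)[0].reshape(-1,2)
def save(im,n,crop=None,s=1):
    p=im["pixels"][:,:,::-1]
    if crop: x0,y0,x1,y1=crop; p=p[y0:y1,x0:x1]
    cv2.imwrite("pics/"+n,cv2.resize(p,None,fx=s,fy=s,interpolation=cv2.INTER_CUBIC))
E
python3 - <<'E'
from h import *
import pickle
s=get_state();print(s)
for n in("top","scene"):
    im=get_image(n);save(im,n+"0.png",s=1.5);pickle.dump(im,open(n+"0.pkl","wb"))
    print(n,{k:v for k,v in im.items() if k!="pixels"})
    for l in["book","stick","lay","guard_lip","cutter","notepad","pen","vial_a"]:
        try:
            for r in masks_of(im,l):
                if r["p"]<.2: continue
                m=r["region"].astype(np.uint8);print(l,round(r["p"],2),np.round(r["xy"]),m.sum(),cv2.minAreaRect(cv2.findNonZero(m)))
        except Exception as e: print(l,e)
E
```

```text
pics
{'clock': 0.0, 'qpos': array([-1.40398876e+00,  2.76576987e-01,  1.50614025e+00, -1.48355567e-06,
        1.36070540e+00, -1.21020467e-01]), 'qd': array([ 0.00093469,  0.00050435, -0.00024093,  0.00043844,  0.00102471,
        0.00034704]), 'effort': array([-1.01778842e-03, -4.16779017e+01, -2.45803910e+01, -2.54783063e-04,
        1.10047107e-02,  1.13206886e-05]), 'position': array([ 0.1631245 , -0.55085233,  0.24914712]), 'ee_rot': array([-6.31491458e-04,  8.01208306e-01, -5.98384837e-01, -6.62138446e-04]), 'contact_force': array([ 0.06890618, -0.34418886, -0.46126617]), 'moment': array([ 0.01477151, -0.01130574,  0.03191357]), 'width': 0.08558122141369481}
top {'vfov': 57.965362003187366, 'cx': 254.78226959734917, 'cy': 196.59546280396975, 'rvec': array([ 2.18422286, -2.17047102,  0.09718742]), 'tvec': array([-0.09040424,  0.45586613,  0.96556597]), 'shot': 1}
book 0.85 [206. 187.] 2066 ((207.5960235595703, 184.36038208007812), (39.58403015136719, 54.121246337890625), 12.72435474395752)
book 0.85 [346. 292.] 2097 ((344.36199951171875, 294.03851318359375), (56.419273376464844
[... 2182 characters left out ...]
54.23261642456055, 32.53956985473633), 40.60129928588867)
cutter 0.68 [349. 165.] 18468 ((375.7799072265625, 131.855224609375), (136.9849853515625, 289.9892272949219), 51.76617431640625)
cutter 0.43 [143. 294.] 197 ((145.1189727783203, 294.6331787109375), (44.270423889160156, 4.884657859802246), 17.969139099121094)
notepad 0.58 [180. 333.] 1274 ((179.6792449951172, 331.6226501464844), (35.160545349121094, 37.685890197753906), 60.945396423339844)
pen 0.56 [145. 292.] 237 ((145.1636505126953, 294.494140625), (46.17304229736328, 5.20496129989624), 17.927919387817383)
vial_a 0.85 [273. 312.] 273 ((271.0, 310.0), (26.0, 12.0), 90.0)
vial_a 0.61 [245. 332.] 271 ((244.0, 331.0), (26.0, 12.0), 90.0)
```

View pics/top0.png

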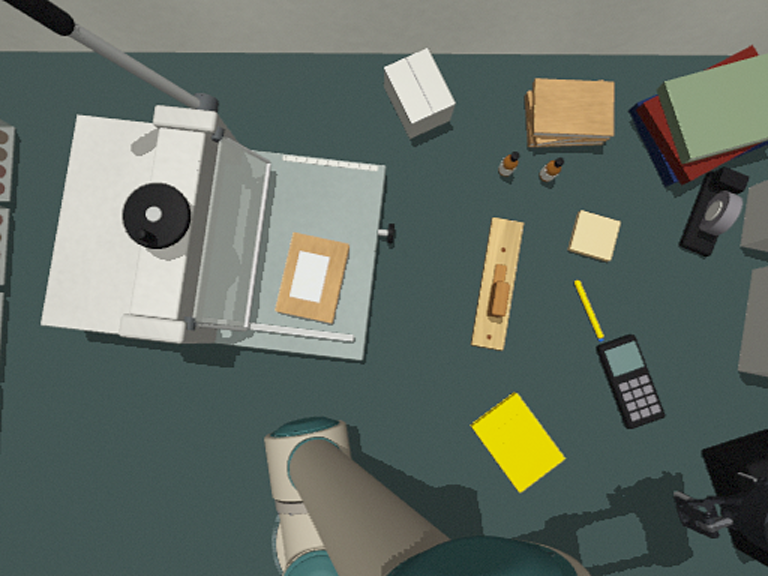

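View pics/scene0.png

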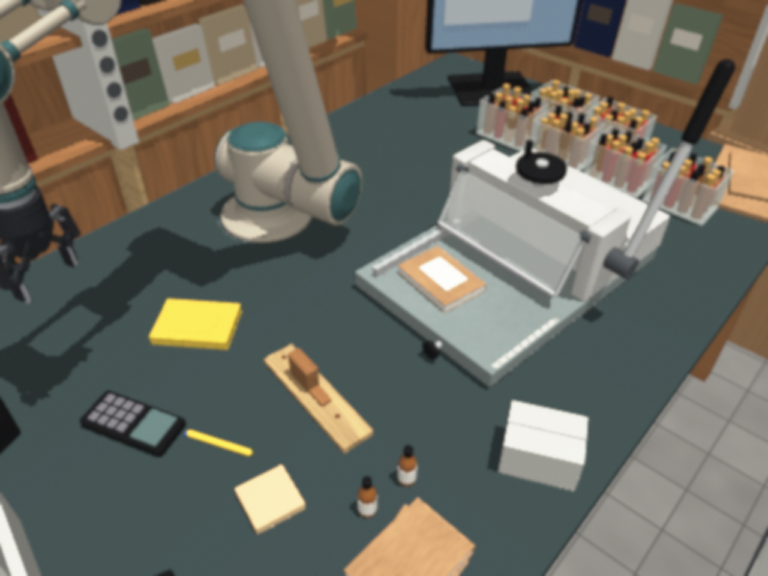

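```bash
python3 - <<'E'
from h import *
import pickle
im=pickle.load(open("top0.pkl","rb"))
save(im,"top0c.png",(90,70,290,250),4)
E
```

```text
(no output)
```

View pics/top0c.png

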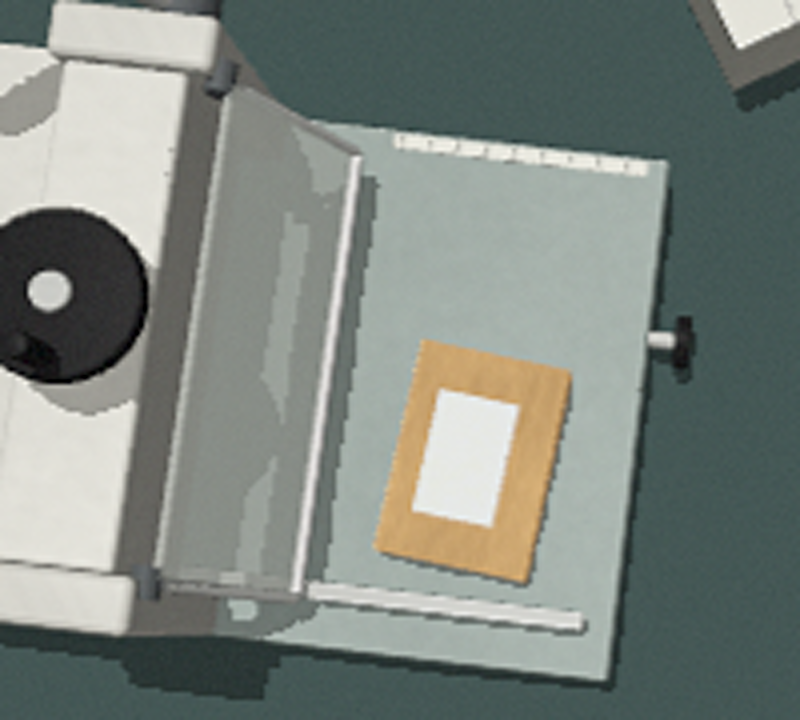

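Top crop: brown book at full-frame px ≈(208,185) on the table, with its spine end farther off the lay. Candidates: 
- Book: brown (208,185) is the one. The yellow one (345,294) is a decoy, and so is the wood box stack (380,75).
- Stick: only one, at (330,189), with its tip pointing up in the image. The "stick" at (244,330) in the scene picture is a bottle.

```bash
python3 - <<'E'
from h import *
import pickle
im=pickle.load(open("top0.pkl","rb"))
c=lambda p:(np.array(p,float)+.5)/4-.5+np.array([90,70])
f=lambda p:(np.array(p,float)+.5)/1.5-.5
r=lambda a:np.round(np.array(a)*1000,1).tolist()
bed=back(im,c([(668,160),(608,680)]),.045);print("bed front -y,+y",r(bed), np.linalg.norm(bed[1]-bed[0]))
ey=(bed[1]-bed[0])[:2];ey/=np.linalg.norm(ey);ex=np.array([ey[1],-ey[0]])
lip=back(im,c([(360,155),(297,590)]),.075);print("lip",r(lip))
lay=back(im,c([(310,582),(582,614)]),.067);print("lay top inner edge",r(lay))
dl=(lay[0]-lay[1])[:2];print("yaws front-edge",np.arctan2(ex[1],ex[0]),"lay",np.arctan2(dl[1],dl[0]), "lip",np.arctan2(*( (lip[1]-lip[0])[:2]*[1,-1]).tolist()))
a=np.arctan2(ex[1],ex[0]);a=(a+np.arctan2(dl[1],dl[0]))/2
E=np.array([[np.cos(a),-np.sin(a)],[np.sin(a),np.cos(a)]])
o=(bed.mean(0)[:2])+E[:,0]*.3;print("cutter origin",r(o),"yaw",a)
L=lambda P:r((np.array(P)[:,:2]-o)@E)
print("lay in cutter",L(lay),"lip",L(lip))
B=back(im,c([(422,340),(570,372),(527,582),(377,550)]),.065);print("book corners cutter",L(B),r(B))
print("book mid",r(B.mean(0)),L([B.mean(0)]))
# refine book by mask
m=[x for x in masks_of(get_image("top"),"stick")][0]["region"].astype(np.uint8)
cn=max(cv2.findContours(m,0,2)[0],key=cv2.contourArea)
S=back(im,cn.reshape(-1,2),.014)[:,:2]*1000
rect=cv2.minAreaRect(S.astype(np.float32));print("stick rect",rect)
G=back(im,f([(498,298)]),.068);print("grip top approx",r(G))
S2=back(im,f([(494,219),(523,222),(502,349),(472,345)]),.014);print("stick corners",r(S2))
t=S2[:2].mean(0);b=S2[2:].mean(0);d=(t-b)[:2];print("len",np.linalg.norm(d),"yaw",np.arctan2(d[1],d[0]),"origin",r(b[:2]+d*90/250))
save(im,"stick0.png",(300,135,360,240),5)
E
```

```text
bed front -y,+y [[701.7, -91.2, 45.0], [335.6, -52.2, 45.0]] 0.368141925186518
lip [[693.3, 120.3, 75.0], [395.0, 154.9, 75.0]]
lay top inner edge [[400.7, 148.3, 67.0], [380.3, -35.0, 67.0]]
yaws front-edge 1.4646384039398928 lay 1.4603283973403014 lip -1.6859775464594158
cutter origin [551.1, 226.6] yaw 1.462483400640097
lay in cutter [[-94.0, 141.0], [-278.5, 141.4]] lip [[-90.2, -152.9], [-88.2, 147.4]]
book corners cutter [[-147.2, -32.0], [-250.6, -21.6], [-239.0, 124.3], [-135.6, 114.4]] [[566.9, 76.8, 65.0], [545.4, -24.9, 65.0], [401.7, 2.4, 65.0], [422.7, 104.2, 65.0]]
book mid [484.2, 39.6, 65.0] [[-193.1, 46.3]]
stick rect ((483.54730224609375, -306.2934265136719), (66.35929107666016, 252.5616912841797), 79.64261627197266)
grip top approx [[448.4, -295.9, 68.0]]
stick corners [[606.1, -302.3, 14.0], [600.6, -358.3, 14.0], [356.2, -314.3, 14.0], [363.4, -257.6, 14.0]]
len 0.2475711307322283 yaw -0.18005282928826283 origin [447.4, -301.9]
```

View pics/stick0.png

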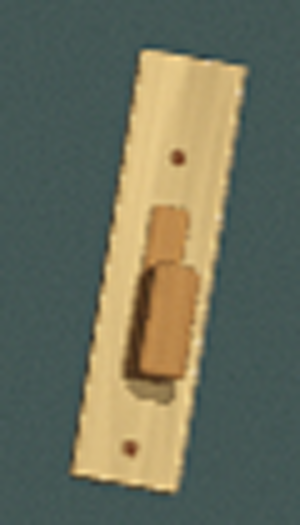

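Book mid is near world (484,40) mm and askew by about 0.1 rad, and the stick origin is near (447,−300) with yaw −0.18. The stick crop shows the grip centre at crop px (169,320) and the tip end at the top, which matches. Going to the stick.

>>> play_rows:
  series:
    - {"dx": 24,"dy": 21,"dz": -9,"turn": -0.039,"fingers": -1}
    - {"dx": 24,"dy": 21,"dz": -9,"turn": -0.039,"fingers": -1}
    - {"dx": 24,"dy": 21,"dz": -9,"turn": -0.039,"fingers": -1}
    - {"dx": 24,"dy": 21,"dz": -9,"turn": -0.039,"fingers": -1}
    - {"dx": 24,"dy": 21,"dz": -9,"turn": -0.039,"fingers": -1}
    - {"dx": 24,"dy": 21,"dz": -9,"turn": -0.039,"fingers": -1}
    - {"dx": 24,"dy": 21,"dz": -9,"turn": -0.039,"fingers": -1}
    - {"dx": 24,"dy": 21,"dz": -9,"turn": -0.039,"fingers": -1}
    - {"dx": 24,"dy": 21,"dz": -9,"turn": -0.039,"fingers": -1}
    - {"dx": 24,"dy": 21,"dz": -9,"turn": -0.039,"fingers": -1}
    - {"dx": 24,"dy": 21,"dz": -9,"turn": -0.039,"fingers": -1}
    - {"dx": 20,"dy": 20,"dz": -9,"turn": -0.038,"fingers": -1}
    - {"fingers": -1}
  squeeze: 110

```text
invalid input at $.series[12]: expected keys fingers, dx, dy, dz, turn
```

```bash
cat >> h.py <<'E'
def tool():
    from scipy.spatial.transform import Rotation as Ro
    s=get_state();q=s["ee_rot"];M=Ro.from_quat([q[1],q[2],q[3],q[0]]).as_matrix()
    print("t",round(s["clock"],2),"tcp",np.round(s["position"]*1000,1),"xyaw",round(float(np.arctan2(M[1,0],M[0,0])),4),"z",np.round(M[:,2],4),"F",np.round(s["contact_force"],1),"w",round(s["width"]*1000,1),"q",np.round(s["qpos"],2))
    return s,M
def wback(im,uv,z,s,M):
    T=np.eye(4);T[:3,:3]=M;T[:3,3]=s["position"];T=T@np.array(im["hand_eye"])
    uv=np.atleast_2d(np.array(uv,float));d=np.c_[uv,np.ones(len(uv))]@np.linalg.inv(K(im)).T@T[:3,:3].T
    return T[:3,3]+d*((z-T[2,3])/d[:,2])[:,None]
E
python3 - <<'E'
from h import *
s,M=tool()
im=get_image("wrist");save(im,"w1.png",s=1.2)
print(np.round(im["hand_eye"],3))
for r in masks_of(im,"stick")[:2]:
    m=r["region"].astype(np.uint8);cn=max(cv2.findContours(m,0,2)[0],key=cv2.contourArea).reshape(-1,2)
    print(r["p"],cv2.minAreaRect((wback(im,cn,.014,s,M)[:,:2]*1000).astype(np.float32)))
E
```

```text
t 1.0 tcp [ 163.2 -551.4  250. ] xyaw -1.283 z [ 0.e+00 -1.e-04 -1.e+00] F [-0.3 -0.3 -0.3] w 85.6 q [-1.4   0.28  1.5   0.    1.36 -0.12]
[[ 1.     0.    -0.    -0.   ]
 [-0.     0.958  0.288 -0.073]
 [ 0.    -0.288  0.958 -0.122]
 [ 0.     0.     0.     1.   ]]
```

View pics/w1.png

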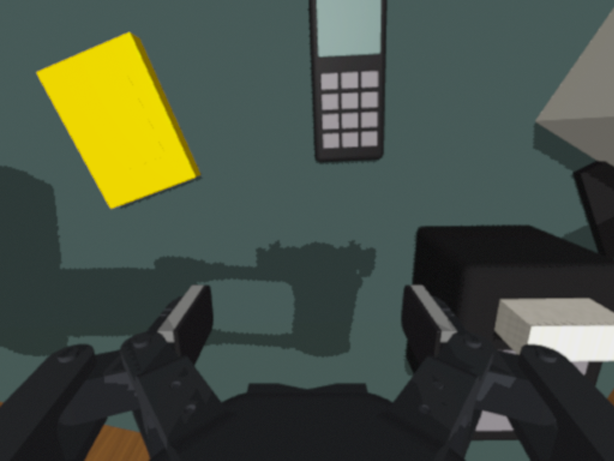

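The move was refused because every row needs all the keys, so the wrist picture only shows the start pose (decoy at px (115,120), calculator at (350,90)). Resending.

>>> play_rows:
  series:
    - {"dx": 24,"dy": 21,"dz": -9,"turn": -0.039,"fingers": -1}
    - {"dx": 24,"dy": 21,"dz": -9,"turn": -0.039,"fingers": -1}
    - {"dx": 24,"dy": 21,"dz": -9,"turn": -0.039,"fingers": -1}
    - {"dx": 24,"dy": 21,"dz": -9,"turn": -0.039,"fingers": -1}
    - {"dx": 24,"dy": 21,"dz": -9,"turn": -0.039,"fingers": -1}
    - {"dx": 24,"dy": 21,"dz": -9,"turn": -0.039,"fingers": -1}
    - {"dx": 24,"dy": 21,"dz": -9,"turn": -0.039,"fingers": -1}
    - {"dx": 24,"dy": 21,"dz": -9,"turn": -0.039,"fingers": -1}
    - {"dx": 24,"dy": 21,"dz": -9,"turn": -0.039,"fingers": -1}
    - {"dx": 24,"dy": 21,"dz": -9,"turn": -0.039,"fingers": -1}
    - {"dx": 24,"dy": 21,"dz": -9,"turn": -0.039,"fingers": -1}
    - {"dx": 20,"dy": 20,"dz": -9,"turn": -0.038,"fingers": -1}
    - {"dx": 0,"dy": 0,"dz": 0,"turn": 0,"fingers": -1}
  squeeze: 110

```text
clock: 2.18
position: [0.4564, -0.2922, 0.1394]
ee_rot: [-0.004, -0.628, 0.778, -0.003]
contact_force: [-0.2, 0.7, 0.1]
width: 0.0855
```

```bash
python3 - <<'E'
from h import *
s,M=tool()
im=get_image("wrist");save(im,"w2.png",s=1.2)
for r in masks_of(im,"stick")[:2]:
    m=r["region"].astype(np.uint8);cn=max(cv2.findContours(m,0,2)[0],key=cv2.contourArea).reshape(-1,2)
    print(r["p"],cv2.minAreaRect((wback(im,cn,.014,s,M)[:,:2]*1000).astype(np.float32)))
E
```

```text
t 2.18 tcp [ 456.4 -292.2  139.4] xyaw -1.7828 z [-0.0023 -0.0093 -1.    ] F [-0.2  0.7  0.1] w 85.5 q [-0.69  0.31  1.75 -0.01  1.08  1.1 ]
0.82 ((482.5151062011719, -307.383056640625), (59.54050827026367, 247.6145477294922), 79.93195343017578)
```

View pics/w2.png

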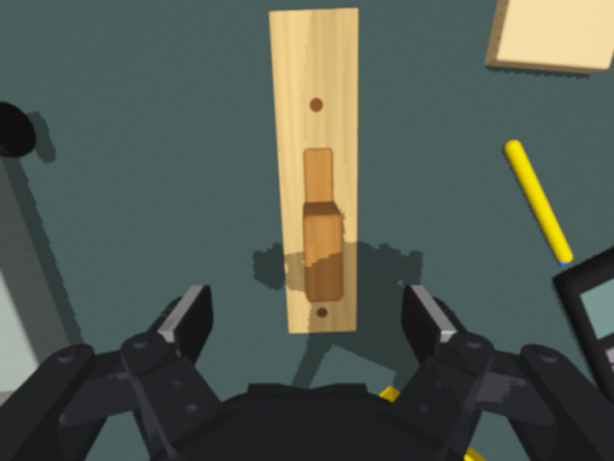

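Wrist view shows the stick upright between the open fingers with its grip at px (322,255); its pose is (448,−301), yaw −0.176. Descending and gripping.

>>> play_rows:
  series:
    - {"dx": -8,"dy": -9,"dz": -25,"turn": 0.036,"fingers": -1}
    - {"dx": 0,"dy": 0,"dz": -25,"turn": 0,"fingers": -1}
    - {"dx": 0,"dy": 0,"dz": -22,"turn": 0,"fingers": -1}
    - {"dx": 0,"dy": 0,"dz": -12,"turn": 0,"fingers": -1}
    - {"dx": 0,"dy": 0,"dz": 0,"turn": 0,"fingers": -1}
    - {"dx": 0,"dy": 0,"dz": 0,"turn": 0,"fingers": -1}
  squeeze: 110

```text
clock: 2.78
position: [0.4448, -0.3127, 0.0585]
ee_rot: [-0.006, -0.643, 0.766, -0.01]
contact_force: [0.3, -0.4, -0.9]
width: 0.0851
```

```bash
python3 -c "
from h import *
tool()"
```

```text
t 2.78 tcp [ 444.8 -312.7   58.5] xyaw -1.746 z [ 0.0034 -0.0233 -0.9997] F [ 0.3 -0.4 -0.9] w 85.1 q [-0.73  0.4   1.85 -0.02  0.87  1.03]
```

>>> play_rows:
  series:
    - {"dx": 3,"dy": 6,"dz": -4,"turn": 0,"fingers": -1}
    - {"dx": 0,"dy": 5,"dz": -4,"turn": 0,"fingers": -1}
    - {"dx": 0,"dy": 0,"dz": 0,"turn": 0,"fingers": -1}
    - {"dx": 0,"dy": 0,"dz": 0,"turn": 0,"fingers": -1}

```text
clock: 3.12
position: [0.4487, -0.3039, 0.0534]
ee_rot: [-0.006, -0.641, 0.767, -0.013]
contact_force: [0.5, -0.3, 0.7]
width: 0.0851
```

```bash
python3 -c "
from h import *
tool()"
```

```text
t 3.12 tcp [ 448.7 -303.9   53.4] xyaw -1.7487 z [ 0.0079 -0.0278 -0.9996] F [ 0.5 -0.3  0.7] w 85.1 q [-0.71  0.4   1.87 -0.02  0.85  1.05]
```

>>> play_rows:
  series:
    - {"dx": 0,"dy": 2,"dz": -1,"turn": 0,"fingers": -0.3}
    - {"dx": 0,"dy": 0,"dz": 0,"turn": 0,"fingers": 0.3}
    - {"dx": 0,"dy": 0,"dz": 0,"turn": 0,"fingers": 1}
    - {"dx": 0,"dy": 0,"dz": 0,"turn": 0,"fingers": 1}
    - {"dx": 0,"dy": 0,"dz": 0,"turn": 0,"fingers": 1}
    - {"dx": 0,"dy": 0,"dz": 0,"turn": 0,"fingers": 1}
    - {"dx": 0,"dy": 0,"dz": 0,"turn": 0,"fingers": 1}
    - {"dx": 0,"dy": 0,"dz": 0,"turn": 0,"fingers": 1}
    - {"dx": 0,"dy": 0,"dz": 0,"turn": 0,"fingers": 1}
    - {"dx": 0,"dy": 0,"dz": 0,"turn": 0,"fingers": 1}
  squeeze: 115

```text
clock: 3.95
position: [0.45, -0.3018, 0.0548]
ee_rot: [-0.006, -0.642, 0.766, -0.015]
contact_force: [0.1, -0.1, 1.5]
width: 0.0245
```

```bash
python3 -c "
from h import *
tool()"
```

```text
t 3.95 tcp [ 450.  -301.8   54.8] xyaw -1.7473 z [ 0.0109 -0.0302 -0.9995] F [ 0.1 -0.1  1.5] w 24.5 q [-0.71  0.4   1.87 -0.02  0.85  1.05]
```

>>> play_rows:
  series:
    - {"dx": 0,"dy": 0,"dz": 15,"turn": 0,"fingers": 1}
    - {"dx": 0,"dy": 0,"dz": 25,"turn": 0,"fingers": 1}
    - {"dx": 0,"dy": 0,"dz": 25,"turn": 0,"fingers": 1}
    - {"dx": 0,"dy": 0,"dz": 25,"turn": 0,"fingers": 1}
    - {"dx": 0,"dy": 0,"dz": 25,"turn": 0,"fingers": 1}
    - {"dx": 0,"dy": 0,"dz": 20,"turn": 0,"fingers": 1}
    - {"dx": 0,"dy": 0,"dz": 10,"turn": 0,"fingers": 1}
    - {"dx": 0,"dy": 0,"dz": 0,"turn": 0,"fingers": 1}

```text
clock: 4.62
position: [0.4452, -0.2987, 0.2001]
ee_rot: [-0.007, -0.642, 0.767, -0.008]
contact_force: [0.4, -1.2, -2.3]
width: 0.025
```

```bash
python3 -c "
from h import *
tool()"
```

```text
t 4.62 tcp [ 445.2 -298.7  200.1] xyaw -1.7471 z [-9.000e-04 -2.170e-02 -9.998e-01] F [ 0.4 -1.2 -2.3] w 25.0 q [-0.71  0.25  1.68 -0.02  1.21  1.04]
```

>>> play_rows:
  series:
    - {"dx": 8,"dy": 8,"dz": 0,"turn": 0.1,"fingers": 1}
    - {"dx": 11,"dy": 12,"dz": 0,"turn": 0.12,"fingers": 1}
    - {"dx": 11,"dy": 12,"dz": 0,"turn": 0.12,"fingers": 1}
    - {"dx": 11,"dy": 12,"dz": 0,"turn": 0.12,"fingers": 1}
    - {"dx": 11,"dy": 12,"dz": 0,"turn": 0.12,"fingers": 1}
    - {"dx": 11,"dy": 12,"dz": 0,"turn": 0.12,"fingers": 1}
    - {"dx": 11,"dy": 12,"dz": 0,"turn": 0.12,"fingers": 1}
    - {"dx": 11,"dy": 12,"dz": 0,"turn": 0.12,"fingers": 1}
    - {"dx": 11,"dy": 12,"dz": 0,"turn": 0.12,"fingers": 1}
    - {"dx": 11,"dy": 12,"dz": 0,"turn": 0.12,"fingers": 1}
    - {"dx": 11,"dy": 12,"dz": 0,"turn": 0.12,"fingers": 1}
    - {"dx": 11,"dy": 12,"dz": 0,"turn": 0.12,"fingers": 1}
    - {"dx": 11,"dy": 12,"dz": 0,"turn": 0.12,"fingers": 1}
    - {"dx": 11,"dy": 12,"dz": 0,"turn": 0.12,"fingers": 1}

```text
clock: 5.78
position: [0.5912, -0.1265, 0.1791]
ee_rot: [0.003, 1.0, -0.011, -0.003]
contact_force: [0.5, -0.2, -2.2]
width: 0.0244
```

```bash
python3 -c "
from h import *
tool()"
```

```text
t 5.78 tcp [ 591.2 -126.5  179.1] xyaw -0.0225 z [-0.0052 -0.0065 -1.    ] F [ 0.5 -0.2 -2.2] w 24.4 q [-0.32  0.37  1.55 -0.01  1.23 -0.3 ]
```

>>> play_rows:
  series:
    - {"dx": 12,"dy": 10,"dz": 3,"turn": 0.115,"fingers": 1}
    - {"dx": 12,"dy": 11,"dz": 3,"turn": 0.115,"fingers": 1}
    - {"dx": 12,"dy": 11,"dz": 3,"turn": 0.115,"fingers": 1}
    - {"dx": 12,"dy": 11,"dz": 3,"turn": 0.115,"fingers": 1}
    - {"dx": 12,"dy": 11,"dz": 3,"turn": 0.115,"fingers": 1}
    - {"dx": 12,"dy": 11,"dz": 3,"turn": 0.115,"fingers": 1}
    - {"dx": 12,"dy": 11,"dz": 3,"turn": 0.115,"fingers": 1}
    - {"dx": 12,"dy": 11,"dz": 3,"turn": 0.115,"fingers": 1}
    - {"dx": 12,"dy": 11,"dz": 3,"turn": 0.115,"fingers": 1}
    - {"dx": 12,"dy": 11,"dz": 3,"turn": 0.115,"fingers": 1}
    - {"dx": 12,"dy": 11,"dz": 3,"turn": 0.115,"fingers": 1}
    - {"dx": 11,"dy": 11,"dz": 3,"turn": 0.11,"fingers": 1}
    - {"dx": 10,"dy": 10,"dz": 3,"turn": 0.1,"fingers": 1}
    - {"dx": 0,"dy": 0,"dz": 0,"turn": 0,"fingers": 1}

```text
clock: 6.95
position: [0.7436, 0.026, 0.188]
ee_rot: [0.001, 0.72, 0.694, -0.018]
contact_force: [1.0, 0.1, -1.1]
width: 0.0243
```

```bash
cat >> h.py <<'E'
A=1.4625;O=np.array([551.1,226.6])
ER=np.array([[np.cos(A),-np.sin(A)],[np.sin(A),np.cos(A)]])
def C(P): return np.round((np.atleast_2d(P)[:,:2]-O)@ER,1)
def st():
    s,M=tool();d=-np.array([M[0,1],M[1,1]])  # stick +x = tool x rotated +90deg
    t=s["position"][:2]*1000
    d/=np.linalg.norm(d);print("cutter tcp",C(t),"tip",C(t+158*d),"dyaw from ex",round(float(np.arctan2(d[1],d[0])-A),4), "pitch(tip up)",round(float(-M[2,1]),4),"roll",round(float(M[2,0]),4))
    return s,M
E
python3 -c "
from h import *
st()"
```

```text
t 6.95 tcp [743.6  26.  188. ] xyaw 1.5351 z [-0.0243 -0.0255 -0.9994] F [ 1.   0.1 -1.1] w 24.3 q [-0.05  0.58  1.16 -0.03  1.43 -1.58]
cutter tcp [[-178.6 -213. ]] tip [[-190.   -55.4]] dyaw from ex 1.6428 pitch(tip up) 0.0234 roll -0.0264
```

>>> play_rows:
  series:
    - {"dx": 0,"dy": 4,"dz": -10,"turn": -0.036,"fingers": 1}
    - {"dx": 1,"dy": 4,"dz": -12,"turn": -0.036,"fingers": 1}
    - {"dx": 0,"dy": 0,"dz": -12,"turn": 0,"fingers": 1}
    - {"dx": 0,"dy": 0,"dz": -12,"turn": 0,"fingers": 1}
    - {"dx": 0,"dy": 0,"dz": -10,"turn": 0,"fingers": 1}
    - {"dx": 0,"dy": 0,"dz": -6,"turn": 0,"fingers": 1}
    - {"dx": 0,"dy": 0,"dz": 0,"turn": 0,"fingers": 1}
    - {"dx": 0,"dy": 0,"dz": 0,"turn": 0,"fingers": 1}

```text
clock: 7.62
position: [0.7383, 0.0316, 0.1111]
ee_rot: [-0.005, 0.75, 0.661, -0.025]
contact_force: [0.6, 0.1, -1.7]
width: 0.0243
```

```bash
python3 -c "
from h import *
st()"
```

```text
t 7.62 tcp [738.3  31.6 111.1] xyaw 1.4456 z [-0.0444 -0.0261 -0.9987] F [ 0.6  0.1 -1.7] w 24.3 q [-0.04  0.63  1.26 -0.03  1.3  -1.47]
cutter tcp [[-173.6 -207.2]] tip [[-170.7  -49.2]] dyaw from ex 1.5526 pitch(tip up) 0.0407 roll -0.0314
```

>>> play_rows:
  series:
    - {"dx": 0,"dy": 1,"dz": -5,"turn": 0.018,"fingers": 1}
    - {"dx": 0,"dy": 1,"dz": -4,"turn": 0,"fingers": 1}
    - {"dx": -3,"dy": 0,"dz": 0,"turn": 0,"fingers": 1}
    - {"dx": -3,"dy": 0,"dz": 0,"turn": 0,"fingers": 1}
    - {"dx": 0,"dy": 0,"dz": 0,"turn": 0,"fingers": 1}

```text
clock: 8.03
position: [0.7328, 0.0331, 0.1031]
ee_rot: [-0.003, 0.744, 0.668, -0.024]
contact_force: [-0.3, 0.6, -1.1]
width: 0.0247
```

```bash
python3 -c "
from h import *
s,M=st()
im=get_image('top');save(im,'top1.png',(150,80,290,240),4)"
```

```text
t 8.03 tcp [732.8  33.1 103.1] xyaw 1.4638 z [-0.0408 -0.0273 -0.9988] F [-0.3  0.6 -1.1] w 24.7 q [-0.04  0.63  1.29 -0.03  1.27 -1.49]
cutter tcp [[-172.7 -201.5]] tip [[-172.7  -43.5]] dyaw from ex 1.5709 pitch(tip up) 0.0376 roll -0.0315
```

View pics/top1.png

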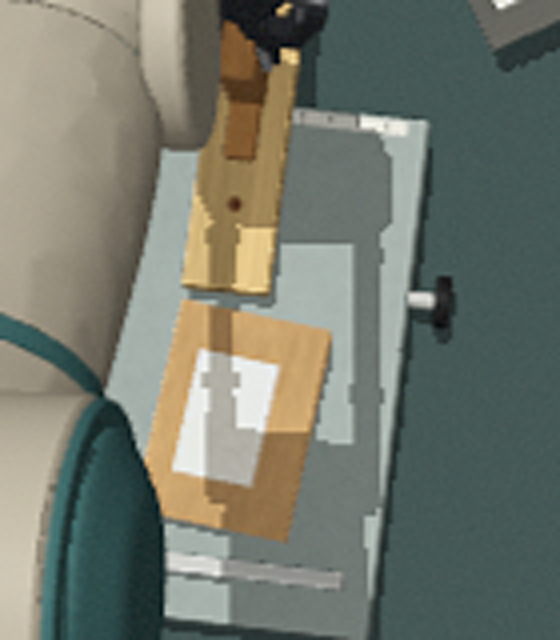

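Top view: the tip covers px (185–270, 290), just short of the book's spine-side far corner at (185,300). The line-up is right, so I push slowly toward the lay.

>>> play_rows:
  series:
    - {"dx": -3,"dy": 0.3,"dz": 0,"turn": 0,"fingers": 1}
    - {"dx": -3,"dy": 0.3,"dz": 0,"turn": 0,"fingers": 1}
    - {"dx": -3,"dy": 0.3,"dz": 0,"turn": 0,"fingers": 1}
    - {"dx": -3,"dy": 0.3,"dz": 0,"turn": 0,"fingers": 1}
    - {"dx": -3,"dy": 0.3,"dz": 0,"turn": 0,"fingers": 1}
    - {"dx": -2,"dy": 0.3,"dz": 0,"turn": 0,"fingers": 1}
    - {"dx": -2,"dy": 0.3,"dz": 0,"turn": 0,"fingers": 1}
    - {"dx": -2,"dy": 0.3,"dz": 0,"turn": 0,"fingers": 1}
    - {"dx": -2,"dy": 0.3,"dz": 0,"turn": 0,"fingers": 1}

```text
clock: 8.83
position: [0.7098, 0.0363, 0.1056]
ee_rot: [-0.001, 0.744, 0.668, -0.022]
contact_force: [0.6, 0.7, -1.5]
width: 0.0242
```

```bash
python3 -c "
from h import *
s,M=st()"
```

```text
t 8.83 tcp [709.8  36.3 105.6] xyaw 1.4633 z [-0.0335 -0.027  -0.9991] F [ 0.6  0.7 -1.5] w 24.2 q [-0.03  0.59  1.36 -0.03  1.23 -1.49]
cutter tcp [[-172.  -178.4]] tip [[-172.   -20.4]] dyaw from ex 1.5707 pitch(tip up) 0.0304 roll -0.0305
```

>>> play_rows:
  series:
    - {"dx": -1.5,"dy": 0.2,"dz": -1,"turn": 0,"fingers": 1}
    - {"dx": -1.5,"dy": 0.2,"dz": -1,"turn": 0,"fingers": 1}
    - {"dx": -1.5,"dy": 0.2,"dz": -0.5,"turn": 0,"fingers": 1}
    - {"dx": -1,"dy": 0.1,"dz": 0,"turn": 0,"fingers": 1}
    - {"dx": -1,"dy": 0.1,"dz": 0,"turn": 0,"fingers": 1}

```text
clock: 9.25
position: [0.7028, 0.037, 0.1031]
ee_rot: [-0.001, 0.744, 0.668, -0.021]
contact_force: [0.7, 1.3, -2.1]
width: 0.0244
```

```bash
python3 -c "
from h import *
s,M=st()"
```

```text
t 9.25 tcp [702.8  37.  103.1] xyaw 1.4637 z [-0.0327 -0.0275 -0.9991] F [ 0.7  1.3 -2.1] w 24.4 q [-0.03  0.58  1.38 -0.03  1.22 -1.48]
cutter tcp [[-172.  -171.3]] tip [[-172.1  -13.3]] dyaw from ex 1.5711 pitch(tip up) 0.0295 roll -0.0309
```

>>> play_rows:
  series:
    - {"dx": -0.8,"dy": 0.1,"dz": 0,"turn": 0,"fingers": 1}
    - {"dx": -0.8,"dy": 0.1,"dz": 0,"turn": 0,"fingers": 1}
    - {"dx": -0.8,"dy": 0.1,"dz": 0,"turn": 0,"fingers": 1}
    - {"dx": -0.8,"dy": 0.1,"dz": 0,"turn": 0,"fingers": 1}
    - {"dx": -0.8,"dy": 0.1,"dz": 0,"turn": 0,"fingers": 1}

```text
clock: 9.67
position: [0.6987, 0.0374, 0.1031]
ee_rot: [-0.0, 0.744, 0.668, -0.021]
contact_force: [0.4, 0.7, -1.4]
width: 0.0243
```

>>> play_rows:
  series:
    - {"dx": -0.8,"dy": 0.1,"dz": 0,"turn": 0,"fingers": 1}
    - {"dx": -0.8,"dy": 0.1,"dz": 0,"turn": 0,"fingers": 1}

```text
clock: 9.83
position: [0.6978, 0.0375, 0.1034]
ee_rot: [0.0, 0.744, 0.668, -0.021]
contact_force: [2.6, -0.4, -1.5]
width: 0.0245
```

>>> play_rows:
  series:
    - {"dx": -0.8,"dy": 0.1,"dz": 0,"turn": 0,"fingers": 1}
    - {"dx": -0.8,"dy": 0.1,"dz": 0,"turn": 0,"fingers": 1}

```text
clock: 10.0
position: [0.6975, 0.0375, 0.104]
ee_rot: [0.002, 0.744, 0.668, -0.019]
contact_force: [3.3, -0.2, -1.3]
width: 0.0243
```

>>> play_rows:
  series:
    - {"dx": -0.8,"dy": 0.1,"dz": 0,"turn": 0,"fingers": 1}
    - {"dx": -0.8,"dy": 0.1,"dz": 0,"turn": 0,"fingers": 1}

```text
clock: 10.17
position: [0.6973, 0.0376, 0.1047]
ee_rot: [0.003, 0.744, 0.668, -0.018]
contact_force: [3.1, -0.2, -0.9]
width: 0.0244
```

>>> play_rows:
  series:
    - {"dx": -1.5,"dy": 0.15,"dz": -0.6,"turn": 0,"fingers": 1}
    - {"dx": -2,"dy": 0.2,"dz": -1,"turn": 0,"fingers": 1}

```text
clock: 10.33
position: [0.697, 0.0376, 0.1045]
ee_rot: [0.006, 0.744, 0.668, -0.015]
contact_force: [6.1, -0.9, -0.7]
width: 0.0242
```

>>> play_rows:
  series:
    - {"dx": -2.4,"dy": 0.2,"dz": -1.2,"turn": 0,"fingers": 1}

```text
clock: 10.42
position: [0.6967, 0.0375, 0.1043]
ee_rot: [0.008, 0.744, 0.668, -0.013]
contact_force: [6.4, -0.5, 0.8]
width: 0.0247
```

```bash
python3 -c "
from h import *
s,M=st()"
```

```text
t 10.42 tcp [696.7  37.5 104.3] xyaw 1.4634 z [-0.0094 -0.0296 -0.9995] F [ 6.4 -0.5  0.8] w 24.7 q [-0.03  0.56  1.41 -0.03  1.18 -1.48]
cutter tcp [[-172.2 -165.2]] tip [[-172.3   -7.2]] dyaw from ex 1.5716 pitch(tip up) 0.0062 roll -0.0304
```

>>> play_rows:
  series:
    - {"dx": -3,"dy": 0.3,"dz": 0.3,"turn": 0,"fingers": 1}

```text
clock: 10.5
position: [0.6963, 0.0375, 0.1054]
ee_rot: [0.01, 0.744, 0.668, -0.011]
contact_force: [7.2, -1.6, 0.0]
width: 0.0244
```

>>> play_rows:
  series:
    - {"dx": -3.6,"dy": 0.3,"dz": 0.3,"turn": 0,"fingers": 1}

```text
clock: 10.58
position: [0.6958, 0.0374, 0.107]
ee_rot: [0.013, 0.744, 0.668, -0.008]
contact_force: [6.8, -1.8, -0.7]
width: 0.0247
```

```bash
python3 -c "
from h import *
s,M=st()
im=get_image('top');save(im,'top2.png',(150,80,290,240),4)"
```

```text
t 10.58 tcp [695.8  37.4 107. ] xyaw 1.4631 z [ 0.005  -0.0308 -0.9995] F [ 6.8 -1.8 -0.7] w 24.7 q [-0.03  0.55  1.43 -0.03  1.16 -1.48]
cutter tcp [[-172.5 -164.3]] tip [[-172.6   -6.3]] dyaw from ex 1.5716 pitch(tip up) -0.0083 roll -0.0301
```

View pics/top2.png

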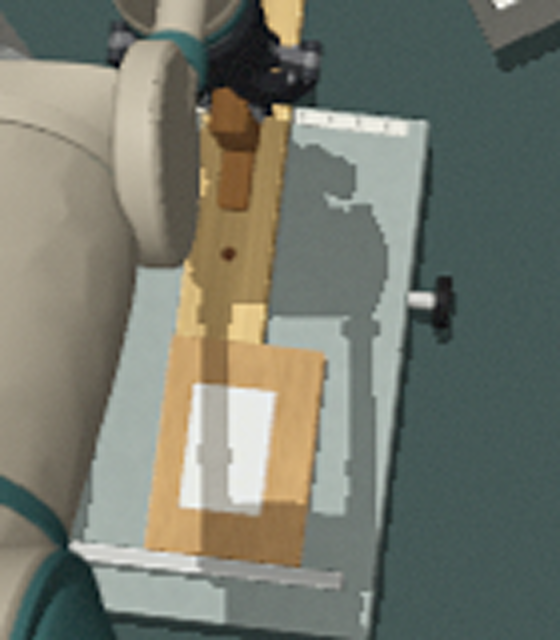

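>>> play_rows:
  series:
    - {"dx": -5,"dy": 0.5,"dz": 0.3,"turn": 0,"fingers": 1}

```text
clock: 10.72
position: [0.6952, 0.0372, 0.1089]
ee_rot: [0.017, 0.744, 0.668, -0.005]
contact_force: [10.8, -1.5, 0.0]
width: 0.0243
```

>>> play_rows:
  series:
    - {"dx": -5,"dy": 0.5,"dz": 0.3,"turn": 0,"fingers": 1}

```text
clock: 10.8
position: [0.6945, 0.037, 0.1107]
ee_rot: [0.021, 0.744, 0.668, -0.001]
contact_force: [9.4, -2.6, -2.7]
width: 0.0243
```

```bash
python3 -c "
from h import *
s,M=st();print(s['moment'])"
```

```text
t 10.8 tcp [694.5  37.  110.7] xyaw 1.4625 z [ 0.0269 -0.0331 -0.9991] F [ 9.4 -2.6 -2.7] w 24.3 q [-0.03  0.53  1.44 -0.04  1.14 -1.48]
cutter tcp [[-173.  -163.1]] tip [[-173.1   -5.1]] dyaw from ex 1.5717 pitch(tip up) -0.0303 roll -0.03
[-0.32488056 -1.832733    0.05923154]
```

>>> play_rows:
  series:
    - {"dx": 4,"dy": -0.4,"dz": 0,"turn": 0,"fingers": 1}
    - {"dx": 8,"dy": -0.9,"dz": 0,"turn": 0,"fingers": 1}
    - {"dx": 10,"dy": -1,"dz": 0,"turn": 0,"fingers": 1}
    - {"dx": 10,"dy": -1,"dz": 5,"turn": 0,"fingers": 1}
    - {"dx": 5,"dy": -0.5,"dz": 20,"turn": 0,"fingers": 1}
    - {"dx": 0,"dy": 0,"dz": 25,"turn": 0,"fingers": 1}
    - {"dx": 0,"dy": 0,"dz": 25,"turn": 0,"fingers": 1}
    - {"dx": 0,"dy": 0,"dz": 10,"turn": 0,"fingers": 1}
    - {"dx": 0,"dy": 0,"dz": 0,"turn": 0,"fingers": 1}

```text
clock: 11.55
position: [0.7255, 0.0338, 0.1895]
ee_rot: [0.009, 0.744, 0.668, -0.012]
contact_force: [0.0, -0.4, -1.3]
width: 0.0247
```

```bash
python3 -c "
from h import *
s,M=st()"
```

```text
t 11.55 tcp [725.5  33.8 189.5] xyaw 1.4624 z [-0.0065 -0.0302 -0.9995] F [ 0.  -0.4 -1.3] w 24.7 q [-0.03  0.54  1.23 -0.03  1.38 -1.49]
cutter tcp [[-172.8 -194.2]] tip [[-172.8  -36.2]] dyaw from ex 1.5706 pitch(tip up) 0.0032 roll -0.0307
```

>>> play_rows:
  series:
    - {"dx": -14,"dy": -12,"dz": 0,"turn": -0.1,"fingers": 1}
    - {"dx": -19,"dy": -15,"dz": 0,"turn": -0.105,"fingers": 1}
    - {"dx": -19,"dy": -15,"dz": 0,"turn": -0.105,"fingers": 1}
    - {"dx": -19,"dy": -15,"dz": 0,"turn": -0.105,"fingers": 1}
    - {"dx": -19,"dy": -15,"dz": 0,"turn": -0.105,"fingers": 1}
    - {"dx": -19,"dy": -15,"dz": 0,"turn": -0.105,"fingers": 1}
    - {"dx": -19,"dy": -15,"dz": 0,"turn": -0.105,"fingers": 1}
    - {"dx": -19,"dy": -15,"dz": 0,"turn": -0.105,"fingers": 1}
    - {"dx": -19,"dy": -15,"dz": 0,"turn": -0.105,"fingers": 1}
    - {"dx": -19,"dy": -15,"dz": 0,"turn": -0.105,"fingers": 1}
    - {"dx": -19,"dy": -15,"dz": 0,"turn": -0.105,"fingers": 1}
    - {"dx": -19,"dy": -15,"dz": 0,"turn": -0.105,"fingers": 1}
    - {"dx": -19,"dy": -15,"dz": 0,"turn": -0.105,"fingers": 1}
    - {"dx": -19,"dy": -15,"dz": 0,"turn": -0.105,"fingers": 1}
    - {"dx": -10,"dy": -10,"dz": 0,"turn": -0.08,"fingers": 1}
    - {"dx": 0,"dy": 0,"dz": 0,"turn": 0,"fingers": 1}

```text
clock: 12.88
position: [0.4316, -0.1845, 0.1671]
ee_rot: [-0.02, 0.996, -0.078, -0.031]
contact_force: [-0.1, 0.4, -2.6]
width: 0.0242
```

```bash
python3 -c "
from h import *
s,M=st()"
```

```text
t 12.88 tcp [ 431.6 -184.5  167.1] xyaw -0.155 z [-0.0596  0.0449 -0.9972] F [-0.1  0.4 -2.6] w 24.2 q [-0.56  0.22  1.81  0.01  1.19 -0.4 ]
cutter tcp [[-421.6   74.4]] tip [[-263.8   66.7]] dyaw from ex -0.049 pitch(tip up) 0.035 roll -0.0659
```

>>> play_rows:
  series:
    - {"dx": 4,"dy": 0,"dz": -10,"turn": 0.025,"fingers": 1}
    - {"dx": 4,"dy": 0,"dz": -12,"turn": 0.024,"fingers": 1}
    - {"dx": 0,"dy": 0,"dz": -12,"turn": 0,"fingers": 1}
    - {"dx": 0,"dy": 0,"dz": -10,"turn": 0,"fingers": 1}
    - {"dx": 0,"dy": 0,"dz": -8,"turn": 0,"fingers": 1}
    - {"dx": 0,"dy": 0,"dz": 0,"turn": 0,"fingers": 1}

```text
clock: 13.38
position: [0.4423, -0.1816, 0.1075]
ee_rot: [-0.022, 0.998, -0.046, -0.034]
contact_force: [-0.3, -0.1, -3.4]
width: 0.0245
```

```bash
python3 -c "
from h import *
s,M=st()"
```

```text
t 13.38 tcp [ 442.3 -181.6  107.5] xyaw -0.0901 z [-0.0656  0.0472 -0.9967] F [-0.3 -0.1 -3.4] w 24.5 q [-0.54  0.3   1.87  0.01  1.06 -0.45]
cutter tcp [[-417.5   64. ]] tip [[-259.6   66.4]] dyaw from ex 0.0153 pitch(tip up) 0.041 roll -0.0696
```

>>> play_rows:
  series:
    - {"dx": 0,"dy": 2,"dz": -2,"turn": -0.008,"fingers": 1}
    - {"dx": 0.5,"dy": 5,"dz": -2,"turn": -0.008,"fingers": 1}
    - {"dx": 0.5,"dy": 5,"dz": 0,"turn": 0,"fingers": 1}
    - {"dx": 0.5,"dy": 5,"dz": 0,"turn": 0,"fingers": 1}
    - {"dx": 0.5,"dy": 5,"dz": 0,"turn": 0,"fingers": 1}
    - {"dx": 0.5,"dy": 5,"dz": 0,"turn": 0,"fingers": 1}
    - {"dx": 0.5,"dy": 5,"dz": 0,"turn": 0,"fingers": 1}
    - {"dx": 0.5,"dy": 5,"dz": 0,"turn": 0,"fingers": 1}

```text
clock: 14.05
position: [0.4486, -0.141, 0.1035]
ee_rot: [-0.022, 0.998, -0.052, -0.033]
contact_force: [-0.7, -1.0, -1.6]
width: 0.0243
```

```bash
python3 -c "
from h import *
s,M=st()
im=get_image('top');save(im,'top3.png',(150,80,330,240),4)"
```

```text
t 14.05 tcp [ 448.6 -141.   103.5] xyaw -0.103 z [-0.0627  0.0466 -0.9969] F [-0.7 -1.  -1.6] w 24.3 q [-0.46  0.29  1.89  0.02  1.03 -0.37]
cutter tcp [[-376.6   62.2]] tip [[-218.6   62.6]] dyaw from ex 0.0026 pitch(tip up) 0.0398 roll -0.0672
```

View pics/top3.png

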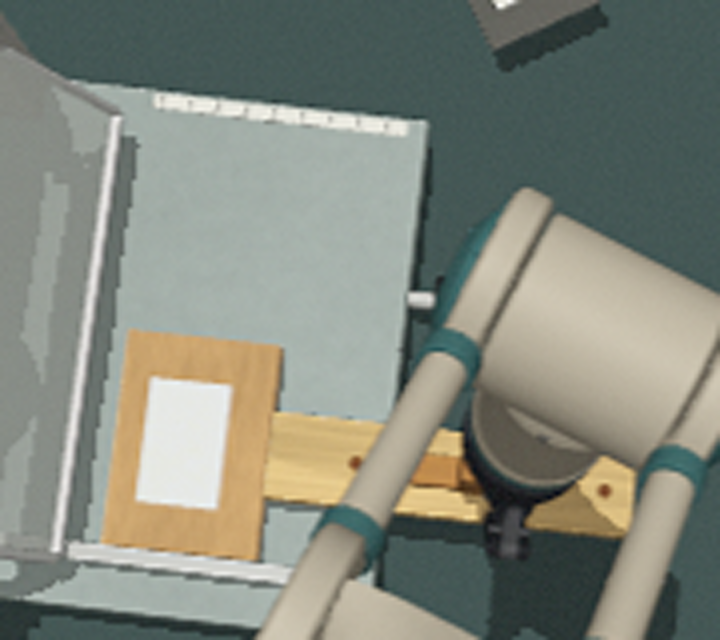

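Top view: the stick end is flat on the book's back edge at px (270,460), and the book runs along the lay from (105,545) to (257,560). I'll measure flushness in numbers.

```bash
cat > fl.py <<'E'
from h import *
def fl(im):
    P=im["pixels"];hsv=cv2.cvtColor(cv2.resize(P,None,fx=4,fy=4,interpolation=cv2.INTER_CUBIC),cv2.COLOR_RGB2HSV)
    M=im
    # sample cutter-frame rectified view at z=65mm, 0.5 mm/px
    xs=np.arange(-290,-95,.5);ys=np.arange(40,160,.5)
    X,Y=np.meshgrid(xs,ys);W=O+np.c_[X.ravel(),Y.ravel()]@ER.T
    uv=proj(im,np.c_[W/1000,np.full(len(W),.066)]).astype(np.float32).reshape(X.shape+(2,))
    r=cv2.remap(P,uv[...,0],uv[...,1],cv2.INTER_CUBIC);h=cv2.cvtColor(r,cv2.COLOR_RGB2HSV)
    s=h[...,1].astype(float)
    brown=(s>95)&(h[...,0]<25)
    E=[];V=[]
    g=np.abs(np.diff(r.astype(float).sum(2),axis=0))
    for x in range(-260,-100,8):
        j=int((x+290)*2);b=np.nonzero(brown[:,j])[0]
        if len(b)<20: continue
        e=b.max(); lay=None
        v=r[e:e+60,j].sum(1).astype(float); k=np.argmax(np.diff(v)) if len(v)>5 else 0
        E.append((x,ys[e],ys[min(e+k,len(ys)-1)]))
    print(E);cv2.imwrite("pics/rect_%d.png"%im["shot"],cv2.resize(r[:,:,::-1],None,fx=2,fy=2))
E
python3 -c "
from fl import *
fl(get_image('top'))"
```

```text
[(-260, np.float64(97.0), np.float64(113.0)), (-252, np.float64(96.5), np.float64(102.0)), (-244, np.float64(97.0), np.float64(103.0)), (-236, np.float64(97.0), np.float64(102.5)), (-228, np.float64(96.5), np.float64(101.5)), (-220, np.float64(97.0), np.float64(118.5)), (-212, np.float64(138.5), np.float64(155.5)), (-204, np.float64(139.0), np.float64(140.0)), (-196, np.float64(138.5), np.float64(141.0)), (-188, np.float64(138.5), np.float64(155.5)), (-180, np.float64(139.0), np.float64(140.5)), (-172, np.float64(138.5), np.float64(140.5)), (-164, np.float64(138.5), np.float64(155.5)), (-156, np.float64(139.5), np.float64(140.0)), (-148, np.float64(138.5), np.float64(141.0)), (-140, np.float64(138.5), np.float64(156.0)), (-132, np.float64(139.5), np.float64(140.0)), (-124, np.float64(138.5), np.float64(155.0)), (-116, np.float64(138.5), np.float64(155.5))]
```

Book edge lies at y = 138.5–139.5 and is parallel to the lay face (~140.5), so it is flush. Feeding on.

>>> play_rows:
  series:
    - {"dx": 0.4,"dy": 5,"dz": 0,"turn": 0,"fingers": 1}
    - {"dx": 0.4,"dy": 6,"dz": 0,"turn": 0,"fingers": 1}
    - {"dx": 0.4,"dy": 6,"dz": 0,"turn": 0,"fingers": 1}
    - {"dx": 0.4,"dy": 6,"dz": 0,"turn": 0,"fingers": 1}
    - {"dx": 0.4,"dy": 6,"dz": 0,"turn": 0,"fingers": 1}
    - {"dx": 0.4,"dy": 6,"dz": 0,"turn": 0,"fingers": 1}
    - {"dx": 0.4,"dy": 6,"dz": 0,"turn": 0,"fingers": 1}
    - {"dx": 0.4,"dy": 6,"dz": 0,"turn": 0,"fingers": 1}
    - {"dx": 0.4,"dy": 6,"dz": 0,"turn": 0,"fingers": 1}
    - {"dx": 0.4,"dy": 6,"dz": 0,"turn": 0,"fingers": 1}

```text
clock: 14.98
position: [0.4533, -0.0769, 0.1038]
ee_rot: [-0.021, 0.998, -0.053, -0.032]
contact_force: [0.6, -0.5, -1.9]
width: 0.0244
```

```bash
python3 -c "
from h import *
s,M=st()"
```

```text
t 14.98 tcp [453.3 -76.9 103.8] xyaw -0.1039 z [-0.0612  0.0458 -0.9971] F [ 0.6 -0.5 -1.9] w 24.4 q [-0.34  0.28  1.92  0.03  1.02 -0.25]
cutter tcp [[-312.2   64.4]] tip [[-154.2   64.7]] dyaw from ex 0.0018 pitch(tip up) 0.0391 roll -0.0657
```

>>> play_rows:
  series:
    - {"dx": 0.6,"dy": 6,"dz": 0.4,"turn": 0,"fingers": 1}
    - {"dx": 0.6,"dy": 6,"dz": 0.4,"turn": 0,"fingers": 1}
    - {"dx": 0.6,"dy": 6,"dz": 0.4,"turn": 0,"fingers": 1}
    - {"dx": 0.6,"dy": 6,"dz": 0.4,"turn": 0,"fingers": 1}
    - {"dx": 0.6,"dy": 6,"dz": 0.4,"turn": 0,"fingers": 1}
    - {"dx": 0.6,"dy": 6,"dz": 0.4,"turn": 0,"fingers": 1}
    - {"dx": 0.6,"dy": 6,"dz": 0,"turn": 0,"fingers": 1}
    - {"dx": 0.6,"dy": 6,"dz": 0,"turn": 0,"fingers": 1}
    - {"dx": 0.6,"dy": 6,"dz": 0,"turn": 0,"fingers": 1}
    - {"dx": 0.6,"dy": 6,"dz": 0,"turn": 0,"fingers": 1}
    - {"dx": 0.6,"dy": 6,"dz": 0,"turn": 0,"fingers": 1}
    - {"dx": 0.6,"dy": 6,"dz": 0,"turn": 0,"fingers": 1}
    - {"dx": 0.6,"dy": 6,"dz": 0,"turn": 0,"fingers": 1}

```text
clock: 16.07
position: [0.4613, 0.01, 0.1063]
ee_rot: [-0.021, 0.998, -0.052, -0.032]
contact_force: [0.4, -1.0, -1.4]
width: 0.0247
```

```bash
python3 -c "
from h import *
s,M=st()"
```

```text
t 16.07 tcp [461.3  10.  106.3] xyaw -0.1035 z [-0.0624  0.0459 -0.997 ] F [ 0.4 -1.  -1.4] w 24.7 q [-0.16  0.27  1.91  0.04  1.02 -0.07]
cutter tcp [[-225.    65.9]] tip [[-67.   66.2]] dyaw from ex 0.0022 pitch(tip up) 0.0391 roll -0.0668
```

>>> play_rows:
  series:
    - {"dx": 0.4,"dy": 4,"dz": 0,"turn": 0,"fingers": 1}
    - {"dx": 0.4,"dy": 4,"dz": 0,"turn": 0,"fingers": 1}
    - {"dx": 0.4,"dy": 4,"dz": 0,"turn": 0,"fingers": 1}
    - {"dx": 0.4,"dy": 4,"dz": 0,"turn": 0,"fingers": 1}
    - {"dx": 0.4,"dy": 4,"dz": 0,"turn": 0,"fingers": 1}
    - {"dx": 0.4,"dy": 4,"dz": 0,"turn": 0,"fingers": 1}
    - {"dx": 0.2,"dy": 2,"dz": 0,"turn": 0,"fingers": 1}
    - {"dx": 0.1,"dy": 1.5,"dz": 0,"turn": 0,"fingers": 1}

```text
clock: 16.73
position: [0.4644, 0.0413, 0.1064]
ee_rot: [-0.021, 0.998, -0.052, -0.032]
contact_force: [0.6, -1.1, -2.2]
width: 0.0245
```

```bash
python3 -c "
from h import *
s,M=st()"
```

```text
t 16.73 tcp [464.4  41.3 106.4] xyaw -0.1028 z [-0.0623  0.0458 -0.997 ] F [ 0.6 -1.1 -2.2] w 24.5 q [-0.09  0.28  1.91  0.05  1.03 -0.01]
cutter tcp [[-193.6   66.1]] tip [[-35.6  66.6]] dyaw from ex 0.0029 pitch(tip up) 0.0391 roll -0.0667
```

>>> play_rows:
  series:
    - {"dx": 0.1,"dy": 1,"dz": 0,"turn": 0,"fingers": 1}
    - {"dx": 0.1,"dy": 1,"dz": 0,"turn": 0,"fingers": 1}
    - {"dx": 0.1,"dy": 1,"dz": 0,"turn": 0,"fingers": 1}
    - {"dx": 0.1,"dy": 1,"dz": 0,"turn": 0,"fingers": 1}
    - {"dx": 0.1,"dy": 1,"dz": 0,"turn": 0,"fingers": 1}
    - {"dx": 0.1,"dy": 1,"dz": 0,"turn": 0,"fingers": 1}

```text
clock: 17.23
position: [0.4651, 0.0475, 0.1063]
ee_rot: [-0.021, 0.998, -0.052, -0.032]
contact_force: [0.2, -0.3, -2.2]
width: 0.0244
```

>>> play_rows:
  series:
    - {"dx": 0.1,"dy": 1,"dz": 0,"turn": 0,"fingers": 1}
    - {"dx": 0.1,"dy": 1,"dz": 0,"turn": 0,"fingers": 1}
    - {"dx": 0.1,"dy": 1,"dz": 0,"turn": 0,"fingers": 1}
    - {"dx": 0.1,"dy": 1,"dz": 0,"turn": 0,"fingers": 1}
    - {"dx": 0.1,"dy": 1,"dz": 0,"turn": 0,"fingers": 1}

```text
clock: 17.65
position: [0.4654, 0.05, 0.1066]
ee_rot: [-0.018, 0.998, -0.051, -0.032]
contact_force: [-1.3, -6.2, 0.1]
width: 0.0243
```

>>> play_rows:
  series:
    - {"dx": 0.1,"dy": 1,"dz": 0,"turn": 0,"fingers": 1}
    - {"dx": 0.1,"dy": 1,"dz": 0,"turn": 0,"fingers": 1}
    - {"dx": 0.1,"dy": 1,"dz": 0,"turn": 0,"fingers": 1}
    - {"dx": 0.1,"dy": 1,"dz": 0,"turn": 0,"fingers": 1}
    - {"dx": 0.1,"dy": 1,"dz": 0,"turn": 0,"fingers": 1}

```text
clock: 18.07
position: [0.4659, 0.0504, 0.1073]
ee_rot: [-0.013, 0.998, -0.05, -0.032]
contact_force: [-0.5, -4.0, 0.2]
width: 0.0246
```

>>> play_rows:
  series:
    - {"dx": 0.1,"dy": 1,"dz": 0,"turn": 0,"fingers": 1}
    - {"dx": 0.1,"dy": 1,"dz": 0,"turn": 0,"fingers": 1}
    - {"dx": 0.1,"dy": 1,"dz": 0,"turn": 0,"fingers": 1}
    - {"dx": 0.1,"dy": 1,"dz": 0,"turn": 0,"fingers": 1}
    - {"dx": 0.1,"dy": 1,"dz": 0,"turn": 0,"fingers": 1}

```text
clock: 18.48
position: [0.4663, 0.0508, 0.1081]
ee_rot: [-0.008, 0.998, -0.049, -0.032]
contact_force: [-0.4, -4.4, -1.0]
width: 0.0246
```

>>> play_rows:
  series:
    - {"dx": 0.1,"dy": 1.8,"dz": 0,"turn": 0,"fingers": 1}

```text
clock: 18.57
position: [0.4664, 0.051, 0.1083]
ee_rot: [-0.006, 0.998, -0.048, -0.032]
contact_force: [-1.0, -9.2, 1.5]
width: 0.0245
```

>>> play_rows:
  series:
    - {"dx": 0.1,"dy": 2.4,"dz": 0,"turn": 0,"fingers": 1}

```text
clock: 18.65
position: [0.4665, 0.0512, 0.1086]
ee_rot: [-0.004, 0.998, -0.048, -0.032]
contact_force: [-0.6, -10.8, 1.5]
width: 0.0247
```

```bash
python3 -c "
from h import *
s,M=st()"
```

```text
t 18.65 tcp [466.5  51.2 108.6] xyaw -0.095 z [-0.0636  0.0108 -0.9979] F [ -0.6 -10.8   1.5] w 24.7 q [-0.04  0.28  1.89  0.01  1.03  0.05]
cutter tcp [[-183.5   65.1]] tip [[-25.5  67.2]] dyaw from ex 0.013 pitch(tip up) 0.0047 roll -0.0643
```

>>> play_rows:
  series:
    - {"dx": 0.2,"dy": 2.2,"dz": 0,"turn": 0,"fingers": 1}
    - {"dx": -0.3,"dy": -3,"dz": 0,"turn": 0,"fingers": 1}
    - {"dx": -0.6,"dy": -6,"dz": 0,"turn": 0,"fingers": 1}
    - {"dx": -0.8,"dy": -8,"dz": 0,"turn": 0,"fingers": 1}
    - {"dx": -0.8,"dy": -8,"dz": 0,"turn": 0,"fingers": 1}
    - {"dx": -0.8,"dy": -8,"dz": 0,"turn": 0,"fingers": 1}
    - {"dx": -0.8,"dy": -8,"dz": 0,"turn": 0,"fingers": 1}
    - {"dx": -0.8,"dy": -8,"dz": 0,"turn": 0,"fingers": 1}
    - {"dx": -0.8,"dy": -8,"dz": 0,"turn": 0,"fingers": 1}
    - {"dx": -0.8,"dy": -8,"dz": 0,"turn": 0,"fingers": 1}
    - {"dx": -0.8,"dy": -8,"dz": 0,"turn": 0,"fingers": 1}
    - {"dx": -0.8,"dy": -8,"dz": 0,"turn": 0,"fingers": 1}
    - {"dx": -0.8,"dy": -8,"dz": 0,"turn": 0,"fingers": 1}
    - {"dx": -0.8,"dy": -8,"dz": 0,"turn": 0,"fingers": 1}
    - {"dx": -0.8,"dy": -8,"dz": 0,"turn": 0,"fingers": 1}
    - {"dx": -0.8,"dy": -8,"dz": 0,"turn": 0,"fingers": 1}

```text
clock: 19.98
position: [0.4535, -0.071, 0.1086]
ee_rot: [-0.004, 0.998, -0.048, -0.032]
contact_force: [0.1, 0.2, -2.0]
width: 0.0243
```

```bash
python3 -c "
from h import *
s,M=st()
a=get_image('scene');b=get_image('wrist');c=get_image('top')
P=a['pixels'][:,:,::-1][80:210,220:400];P=cv2.resize(P,None,fx=2.2,fy=2.2,interpolation=cv2.INTER_CUBIC)
Q=c['pixels'][:,:,::-1][90:240,90:290];Q=cv2.resize(Q,(400,300),interpolation=cv2.INTER_CUBIC)
W=cv2.resize(b['pixels'][:,:,::-1],(396,297))
H=np.zeros((600,800,3),np.uint8);H[:286,:396]=P;H[:300,400:]=Q;H[300:597,:396]=W
cv2.imwrite('pics/chk.png',H)"
```

```text
t 19.98 tcp [453.5 -71.  108.6] xyaw -0.0953 z [-0.0642  0.0112 -0.9979] F [ 0.1  0.2 -2. ] w 24.3 q [-0.3   0.27  1.91 -0.01  1.03 -0.2 ]
cutter tcp [[-306.4   64.8]] tip [[-148.4   66.9]] dyaw from ex 0.0127 pitch(tip up) 0.005 roll -0.065
```

View pics/chk.png

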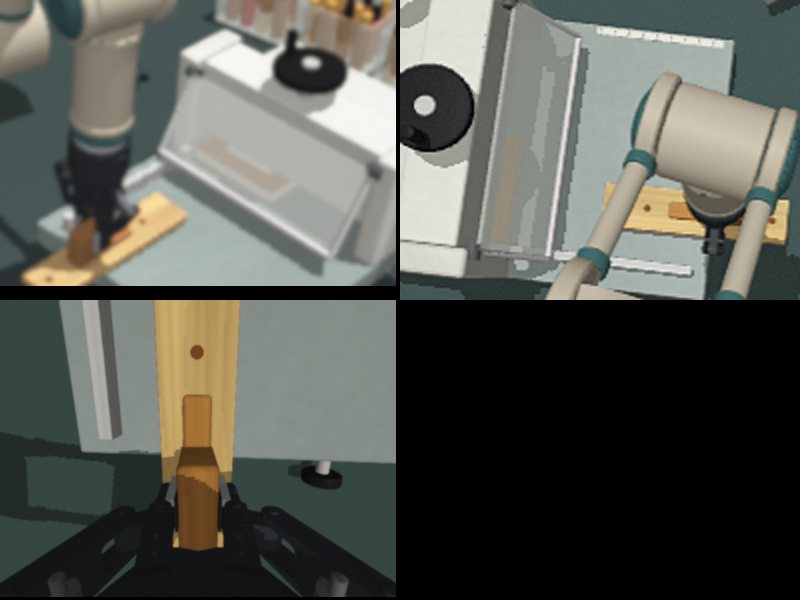

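The composite shows the book under the clear guard (top tile px ~(510,190)), the tip out in front of the lip and the stick straight in the gripper. Next I measure the book's back edge and lay-side edge through the guard.

```bash
python3 - <<'E'
from h import *
im=get_image("top");P=im["pixels"]
xs=np.arange(-100,0,.5);ys=np.arange(-40,160,.5)
X,Y=np.meshgrid(xs,ys);W=O+np.c_[X.ravel(),Y.ravel()]@ER.T
uv=proj(im,np.c_[W/1000,np.full(len(W),.065)]).astype(np.float32).reshape(X.shape+(2,))
r=cv2.remap(P,uv[...,0],uv[...,1],cv2.INTER_CUBIC)
d=r[...,0].astype(float)-r[...,2]
m=cv2.GaussianBlur(d,(5,5),0)
print(np.round(m[::20,::10]).astype(int))
b=m>12
for y in range(0,140,15):
    k=np.nonzero(b[int((y+40)*2)])[0]
    if len(k):print("y",y,"rear x",xs[k.min()],xs[k.max()])
for x in range(-36,0,5):
    k=np.nonzero(b[:,int((x+100)*2)])[0]
    if len(k):print("x",x,"y",ys[k.min()],ys[k.max()])
cv2.imwrite("pics/rg.png",cv2.convertScaleAbs(cv2.resize(r[:,:,::-1],None,fx=1.5,fy=1.5),alpha=1.4,beta=-60))
E
```

```text
[[-3 -4 -1  4  2  1  1  1  2 -1  0  0  0  1  2  2  2  1  1  2]
 [-5 -3  1  6  2  0  3  2  2  0  1  0  0  0  1  1  0  0  1  3]
 [-4 -4 -1  5  2  1  1  1  1  1  1  1  0  1  0  1  2  2  2  1]
 [-5 -6  0  6  1  2  1  1  1  1  0 -1  0  1  1  4  3  0 -3  2]
 [-4 -3 -1  3  1  1  1  2  1  0  0  2  0  3  8 19 21 21 24 15]
 [-5 -4 -1  4  3  2  1  1  1  0  1  0  0  3 12 21 24 21 26 13]
 [-5 -4 -1  3  1  1  0  1 -1  0  1  1  0  3 10 20 23 22 24 15]
 [-5 -5  2  5  2 -1  1  1  2  0  2  1  1  3 11 19 23 24 25 13]
 [-5 -5 -1  5  2  1  1  0  2  1  2  2 -1  3  9 21 24 23 23 16]
 [-4 -4  1  5  3  2  1  2  0  0 -1  0  0  4 11 23 23 22 24 12]
 [-5 -4 -3  4  3  1  1  2  1  1  3  0  0  2 12 22 25 25 25 14]
 [-4 -3  0  5  1  1  1  3  1  0  1  1  2  4 10 23 27 24 24 14]
 [-4 -3 -1  4  3  0  0  0  2  0 -1  1  1  1 12 22 25 25 25 16]
 [-5 -6  0  5  3  1  0  1  0  1  0 -1  1  1 12 20 26 26 24 14]
 [-4 -4 -3  5  1  1  0  0  0  1  0 -1  2  2 14 22 26 25 25 17]
 [-4 -6  1  5  3  1  0  1  1  0 -2  0  1  3 12 19 25 25 25 16]
 [-5 -3 -1  4  3  0  0  0  0  0  0  0  1  2 14 22 24 23 26 15]
 [-4 -7  0  5  3 -1  1  2 -1  0  1  0  2  3 10 19 24 24 25 19]
 [ 1  1  1  4  4  1  3  1  1  0  2  1  2  4 13 11 11 13 12  6]
 [ 3  4  2  3  3  3  2  4  2  1  2  3  2  3  3  3  3  2  2  2]]
y 0 rear x -26.0 -4.5
y 15 rear x -26.5 -5.0
y 30 rear x -32.0 -5.0
y 45 rear x -31.5 -5.0
y 60 rear x -26.5 -5.0
y 75 rear x -26.5 -4.5
y 90 rear x -32.5 -5.0
y 105 rear x -26.5 -4.5
y 120 rear x -31.5 -5.0
y 135 rear x -31.0 -4.5
x -31 y 4.5 139.0
x -26 y -6.5 139.0
x -21 y -8.5 139.5
x -16 y -8.0 139.5
x -11 y -8.0 140.0
x -6 y -7.0 139.0
```

View pics/rg.png

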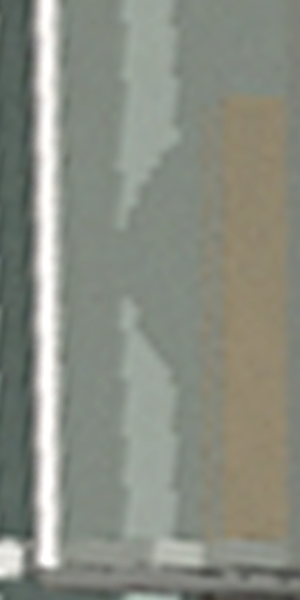

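Through the guard the book is square. Its side edge is at y ≈ 139–140 (lay 140) and its back edge at x ≈ −26, so the spine is at about +79, agreeing with the contact point. Withdrawing the stick to its original free spot.

>>> play_rows:
  series:
    - {"dx": -0.8,"dy": -8,"dz": 0,"turn": 0,"fingers": 1}
    - {"dx": -0.8,"dy": -8,"dz": 10,"turn": 0,"fingers": 1}
    - {"dx": -0.8,"dy": -8,"dz": 20,"turn": 0,"fingers": 1}
    - {"dx": 0,"dy": -8,"dz": 25,"turn": 0,"fingers": 1}
    - {"dx": 0,"dy": -8,"dz": 25,"turn": 0,"fingers": 1}
    - {"dx": 0,"dy": -13,"dz": 5,"turn": -0.11,"fingers": 1}
    - {"dx": 0,"dy": -13,"dz": 1.5,"turn": -0.11,"fingers": 1}
    - {"dx": 0,"dy": -13,"dz": 1.5,"turn": -0.11,"fingers": 1}
    - {"dx": 0,"dy": -13,"dz": 1.5,"turn": -0.11,"fingers": 1}
    - {"dx": 0,"dy": -13,"dz": 1.5,"turn": -0.11,"fingers": 1}
    - {"dx": 0,"dy": -13,"dz": 1.5,"turn": -0.11,"fingers": 1}
    - {"dx": 0,"dy": -13,"dz": 1.5,"turn": -0.11,"fingers": 1}
    - {"dx": 0,"dy": -13,"dz": 1.5,"turn": -0.11,"fingers": 1}
    - {"dx": 0,"dy": -13,"dz": 1.5,"turn": -0.11,"fingers": 1}
    - {"dx": 0,"dy": -13,"dz": 1.5,"turn": -0.11,"fingers": 1}
    - {"dx": 0,"dy": -13,"dz": 1.5,"turn": -0.11,"fingers": 1}
    - {"dx": 0,"dy": -13,"dz": 1.5,"turn": -0.11,"fingers": 1}
    - {"dx": 0,"dy": -13,"dz": 1.5,"turn": -0.11,"fingers": 1}
    - {"dx": 0,"dy": -10,"dz": 1.5,"turn": -0.11,"fingers": 1}
    - {"dx": 0,"dy": -6,"dz": 1,"turn": -0.09,"fingers": 1}

```text
clock: 21.85
position: [0.446, -0.3035, 0.2173]
ee_rot: [0.029, -0.626, 0.779, 0.02]
contact_force: [0.2, -0.3, -1.6]
width: 0.0244
```

```bash
python3 -c "
from h import *
s,M=st()"
```

```text
t 21.85 tcp [ 446.  -303.5  217.3] xyaw -1.7877 z [ 0.0201  0.0664 -0.9976] F [ 0.2 -0.3 -1.6] w 24.4 q [-0.77  0.26  1.62  0.06  1.3   1.  ]
cutter tcp [[-538.3   47.2]] tip [[-555.5 -109.9]] dyaw from ex -1.6798 pitch(tip up) 0.0054 roll -0.0692
```

>>> play_rows:
  series:
    - {"dx": 0,"dy": 0,"dz": -15,"turn": 0.02,"fingers": 1}
    - {"dx": 0,"dy": 0,"dz": -18,"turn": 0.02,"fingers": 1}
    - {"dx": 0,"dy": 0,"dz": -18,"turn": 0,"fingers": 1}
    - {"dx": 0,"dy": 0,"dz": -18,"turn": 0,"fingers": 1}
    - {"dx": 0,"dy": 0,"dz": -18,"turn": 0,"fingers": 1}
    - {"dx": 0,"dy": 0,"dz": -18,"turn": 0,"fingers": 1}
    - {"dx": 0,"dy": 0,"dz": -16,"turn": 0,"fingers": 1}
    - {"dx": 0,"dy": 0,"dz": -12,"turn": 0,"fingers": 1}
    - {"dx": 0,"dy": 0,"dz": -6,"turn": 0,"fingers": 1}
    - {"dx": 0,"dy": 0,"dz": -2,"turn": 0,"fingers": 1}
    - {"dx": 0,"dy": 0,"dz": 0,"turn": 0,"fingers": 1}

```text
clock: 22.77
position: [0.4444, -0.3061, 0.0706]
ee_rot: [0.027, -0.643, 0.765, 0.019]
contact_force: [-0.2, -0.3, -1.6]
width: 0.0244
```

```bash
python3 -c "
from h import *
s,M=st()"
```

```text
t 22.77 tcp [ 444.4 -306.1   70.6] xyaw -1.7441 z [ 0.0164  0.0642 -0.9978] F [-0.2 -0.3 -1.6] w 24.4 q [-0.77  0.4   1.82  0.07  0.96  0.93]
cutter tcp [[-541.1   48.5]] tip [[-551.4 -109.1]] dyaw from ex -1.6361 pitch(tip up) 0.0051 roll -0.066
```

>>> play_rows:
  series:
    - {"dx": 0,"dy": 0,"dz": -4,"turn": 0,"fingers": 1}
    - {"dx": 0,"dy": 0,"dz": -4,"turn": 0,"fingers": 1}
    - {"dx": 0,"dy": 0,"dz": -2,"turn": 0,"fingers": 1}
    - {"dx": 0,"dy": 0,"dz": -2,"turn": 0,"fingers": 1}
    - {"dx": 0,"dy": 0,"dz": -1,"turn": 0,"fingers": 1}

```text
clock: 23.18
position: [0.4461, -0.3077, 0.0593]
ee_rot: [0.027, -0.643, 0.765, 0.016]
contact_force: [-0.0, -0.2, -1.4]
width: 0.0243
```

>>> play_rows:
  series:
    - {"dx": 0,"dy": 0,"dz": -1,"turn": 0,"fingers": 1}
    - {"dx": 0,"dy": 0,"dz": -1,"turn": 0,"fingers": 1}
    - {"dx": 0,"dy": 0,"dz": -1,"turn": 0,"fingers": 1}

```text
clock: 23.43
position: [0.4464, -0.3081, 0.0567]
ee_rot: [0.027, -0.643, 0.765, 0.016]
contact_force: [-1.3, 0.8, 0.3]
width: 0.0243
```

>>> play_rows:
  series:
    - {"dx": 0,"dy": 0,"dz": -1,"turn": 0,"fingers": 1}
    - {"dx": 0,"dy": 0,"dz": 0,"turn": 0,"fingers": 0.2}
    - {"dx": 0,"dy": 0,"dz": 0,"turn": 0,"fingers": 0}
    - {"dx": 0,"dy": 0,"dz": 0,"turn": 0,"fingers": -0.4}
    - {"dx": 0,"dy": 0,"dz": 0,"turn": 0,"fingers": -1}
    - {"dx": 0,"dy": 0,"dz": 0,"turn": 0,"fingers": -1}
    - {"dx": 0,"dy": 0,"dz": 0,"turn": 0,"fingers": -1}
    - {"dx": 0,"dy": 0,"dz": 0,"turn": 0,"fingers": -1}

```text
clock: 24.1
position: [0.4477, -0.3091, 0.0577]
ee_rot: [0.028, -0.643, 0.765, 0.013]
contact_force: [-0.6, 0.3, 0.1]
width: 0.0855
```

>>> play_rows:
  series:
    - {"dx": 0,"dy": 0,"dz": 5,"turn": 0,"fingers": -1}
    - {"dx": 0,"dy": 0,"dz": 12,"turn": 0,"fingers": -1}
    - {"dx": 0,"dy": 0,"dz": 20,"turn": 0,"fingers": -1}
    - {"dx": 0,"dy": 0,"dz": 25,"turn": 0,"fingers": -1}
    - {"dx": 0,"dy": 0,"dz": 25,"turn": 0,"fingers": -1}
    - {"dx": -15,"dy": 0,"dz": 25,"turn": 0,"fingers": -1}
    - {"dx": -20,"dy": -15,"dz": 15,"turn": 0,"fingers": -1}
    - {"dx": -20,"dy": -20,"dz": 0,"turn": 0,"fingers": -1}
    - {"dx": -20,"dy": -20,"dz": 0,"turn": 0,"fingers": -1}
    - {"dx": 0,"dy": 0,"dz": 0,"turn": 0,"fingers": -1}
    - {"dx": 0,"dy": 0,"dz": 0,"turn": 0,"fingers": -1}

```text
clock: 25.02
position: [0.3695, -0.3646, 0.1943]
ee_rot: [0.027, -0.644, 0.764, 0.012]
contact_force: [0.1, 0.9, -0.5]
width: 0.0853
```

```bash
python3 - <<'E'
from h import *
import pickle
st();im=get_image("top");save(im,"end.png",s=1.5)
im0=pickle.load(open("top0.pkl","rb"))
d=np.abs(im["pixels"].astype(int)-im0["pixels"]).sum(2)
for n,(x,y) in dict(notepad=(395,157),pen=(391,207),v1=(340,109),v2=(367,112)).items(): print(n,d[y-10:y+10,x-10:x+10].mean())
for r in masks_of(im,"stick")[:1]:
    cn=max(cv2.findContours(r["region"].astype(np.uint8),0,2)[0],key=cv2.contourArea).reshape(-1,2)
    print(r["p"],cv2.minAreaRect((back(im,cn,.014)[:,:2]*1000).astype(np.float32)))
P=im["pixels"]
xs=np.arange(-60,0,.5);ys=np.arange(-40,160,.5)
X,Y=np.meshgrid(xs,ys);W=O+np.c_[X.ravel(),Y.ravel()]@ER.T
uv=proj(im,np.c_[W/1000,np.full(len(W),.065)]).astype(np.float32).reshape(X.shape+(2,))
r=cv2.remap(P,uv[...,0],uv[...,1],cv2.INTER_CUBIC);m=cv2.GaussianBlur(r[...,0].astype(float)-r[...,2],(5,5),0)>14
for y in (10,60,100,130): print(y,xs[np.nonzero(m[int((y+40)*2)])[0][[0,-1]]])
for x in (-21,-11): print(x,ys[np.nonzero(m[:,int((x+60)*2)])[0][[0,-1]]])
E
```

```text
t 25.02 tcp [ 369.5 -364.6  194.3] xyaw -1.7399 z [ 0.0254  0.0535 -0.9982] F [ 0.1  0.9 -0.5] w 85.3 q [-0.95  0.24  1.7   0.06  1.23  0.77]
cutter tcp [[-607.3  116.7]] tip [[-617.1  -41. ]] dyaw from ex -1.6325 pitch(tip up) 0.016 roll -0.0571
notepad 2.09
pen 43.89
v1 5.14
v2 5.36
0.7 ((478.70941162109375, -309.62762451171875), (63.20306396484375, 251.95855712890625), 80.5389633178711)
10 [-26.   -5.5]
60 [-26.   -4.5]
100 [-26.   -4.5]
130 [-26.   -4.5]
-21 [ -8.  139.5]
-11 [ -7.5 139.5]
```

View pics/end.png

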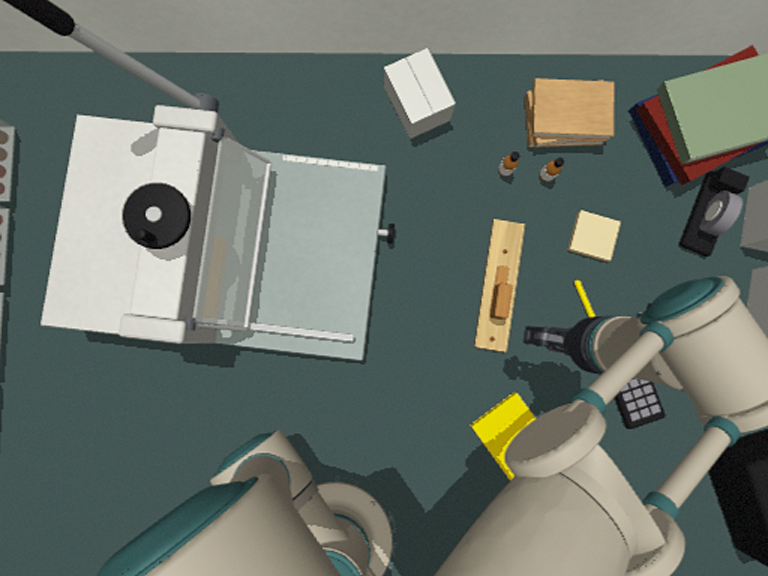

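The end view shows the stick flat at px (500,285), off the cutter, and the book under the guard at (215,265). The bottles and notepad are unchanged. The pen's visible end is unmoved; the rest of it is hidden by the arm above it. Handing in.

```bash
python3 -c "
from rig import *
print(sign_off())"
```

```text
the job is handed in; nothing more can be done
None
```

The job is handed in, and my last checks found the book flush on the side lay and home against the back gauge. I pressed it to the lay with the push stick (peak reading about 10.8 N). I then fed it spine first under the guard until it stopped (about 10.8 N), drew the stick out and laid it flat on the counter where it came from. The robot's clock read about 25 s of the 72 s allowed.

**Book against the lay:** through the guard, its side edge measures y ≈ 139.5 mm, against a lay face at 140 mm. The back edge is square to the feed within about 1 mm.

**Book against the gauge:** the back edge at x ≈ −26 mm puts the spine at about +79 mm. That is inside the gauge's range and agrees with where the force rose. I could not see the gauge, so this rests on force and geometry.

**Gripper clear of the guard:** its grasp point stayed at least 90 mm in front of the guard lip.

**Bystanders:** the notepad and bottles are unchanged. The pen check was only partial: its pixel comparison came out high because the arm hid part of it, though the end in view had not moved.

**Tool tilt:** the gripper drifted up to about 5° out of level during the moves, so the stick was slightly rolled while pushing. It touched down with no more than about 2 N and lies flat.

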